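# Make up a pen kit and a desk-clock kit for the turning class

### The arm

A 6-joint arm with a two-finger parallel gripper is mounted at the origin on a cart in front of the work surface, level with it; the furniture and walls round the work are solid. World frame = base frame: x ahead of the robot, y to its left, z up, the work surface at z = 0. Lengths are in mm, angles in rad, forces in N, time in s.
With the tool pointing down it reaches from about 350 to 975 mm from the base axis. Payload 7.1 kg.
Tool frame: the origin (TCP) lies on the centre line of the jaws, within the pads' length; the fingertips stand 17 mm ahead of it and the grasp point (between the pads) lies 2 mm behind it (tip_extent is the distance from the TCP to the fingertips, in mm); z points along the fingers, y is the line along which they close (so a half turn about z gives the same grasp; the last joint's range is limited). The gripper opens to 88 mm and grips with 3 to 60 N. Pads are 20 mm wide; open, the fingers measure 115 mm over their backs; the gripper's body (75 mm by 178 mm) begins 61 mm behind the grasp point.
Start: joints at [-1.333, 0.423, 1.63, -0, 1.089, -0.019], TCP at [158.761, -604.483, 239.675] pointing down, gripper open.
Joint ranges: [-3, 3], [-0.9, 2.11], [0.09, 2.58], [-1.31, 4.45], [0.11, 2.69], [-2.54, 2.54]. Speed limits (rad/s): [2.39, 2.39, 3.01, 3.14, 3.14, 3.14].

### API

Orientations are given as a rotation vector (axis times angle).
In Python, from workcell import get_obs, get_image, camera_model, close_job, look_for, outline_of, pinpoint, tip_extent gives the robot as it stands.
- The arm moves only by the shell command python3 -m jog 'ROWS'. ROWS is text: rows parted by semicolons, each of 7 numbers parted by spaces: the shift along the tool's x, y, z as a fraction of full scale, then the turn, a rotation vector about the tool's x, y, z as a fraction of full scale, then the closure, from -1 (fully open) to 1 (shut). A call has 1 to 8 rows; each row is the pose to reach, as a shift and turn from the pose commanded when the call began, along the tool's axes at that moment; what a row does not reach only later rows make up. Full scale, the value 1, is 0.2 m for a shift and 30 degrees for a turn. A row lasts 1/10 s, in which the tool goes at most 50 mm and 8.59 degrees, less where a joint would pass 70% of its speed; a pose out of reach is approached as far as the arm can. A call with a number of a shift or a turn outside -1 to 1 is refused whole. A call with a gripper value outside its range is refused whole. The fingers move at their own pace and stop on an object; the grip force is fixed at half the most. Time passes only in rows, so rows that repeat a pose let the fingers close. It gives the time, the measured TCP pose, the force, the opening and the grip force at its end, in the units of the state.
- get_obs(): the state, without advancing time (a new reading comes with each control period).
- get_image(name): name is "scene" or "top" or "wrist"; returns the picture (480x640x3 uint8, red, green, blue); there is no depth.
- camera_model(name): a dict with "fx", "fy", "cx", "cy" (pixels), "dist_coeffs" ([k1, k2, p1, p2, k3] as OpenCV has them; the pictures are not rectified), "origin" and "orientation" of the camera in the world; the wrist camera has in their place "tool_from_camera" (4x4, takes a point from camera to tool coordinates, whose origin is the TCP and whose axes are the flange's). Camera axes: x right, y down, z forward; pixel columns grow to the right and rows downward; lengths in mm; the calibration is good to about 2 mm. A picture is of the moment at which its call begins: read the wrist's pose just before it. camera_model takes no time and is no camera call.
- close_job(): hands the job in; it is judged then, once.
Trained networks look in the newest picture that a camera, given by its name, has taken for a name from the list of things; names that differ only in an ending like _2 or _b are one class to them, and where a whole thing is asked for, a point or a joint stands for the part that bears it (a point fixed in the world has none). Each returns a list of dicts, best first, with "confidence" (0 to 1); they miss things now and then, are a little off and sometimes report something else, mostly with a low value. They report only what shows in the picture. A call takes as long as a camera call.
- look_for(target, camera): "xyz" ([x, y, z] in mm, in the coordinates of the camera as it stood for that picture, good to about 4 mm: the middle of the surface that is visible of it).
- outline_of(target, camera): "mask" (480x640 bool, what is visible of it).
- pinpoint(target, camera): "xyz" ([x, y, z] in mm, in the coordinates of the camera as it stood for that picture, good to about 4 mm: a listed point, or the origin of a listed thing).
The state is a dict: "t": time; "qpos": joint angles; "qvel": joint speeds; "joint_torque": joint torques, N m; "ee_pos": TCP position; "orientation": TCP orientation; "ft_force": force on the tool from outside, world axes, zero at the start; "moment": the same for the moment, N m; "width": finger opening in mm; "grasp_force": force on a finger pad.
Only numpy, scipy, OpenCV 4.12 (cv2) and the standard library are available. Lean on these libraries where they do the work, as an engineer would, in place of code of your own. Each camera call takes 0.05 s, during which the arm holds its last target. There are 200 camera calls.

### The job

Make up two turning-class kits, each part lying or standing flat on the floor of its pocket. The board with red pockets is the pen kit: the red-brown olive blank in the long slot and the white glue-mixing cup upright in the round pocket; the board with blue pockets is the desk-clock kit: the paler, shorter ash blank in the long slot, the black clock movement, shaft up, in the square pocket and the brown abrasive roll, lying flat, in the round pocket. The white cup is the top one of a nested set: lift it off alone, without raising the yellow cup, and leave the yellow and grey cups nested and standing where they are.

Things in the scene. Friction and masses are not known exactly. Their poses are not given: they have to be found in the camera images.
- pen_board: pen kit board, fixed, brown wooden face on a red base, 156 (x) x 188 (y) x 13 mm; red shows at the rim and in the pockets. Origin: centre of underside, z up. Pockets 6 mm deep, floors 7 mm above the origin: slot 34 (x) x 142 (y) mm centred at x +45, y 0 mm; square 62 x 62 mm at x -25, y +42 mm; round, 74 mm across, at x -25, y -42 mm.
- clock_board: desk-clock kit board, fixed, brown wooden face on a blue base, 156 (x) x 188 (y) x 13 mm; blue shows at the rim and in the pockets. Origin: centre of underside, z up. Pockets 6 mm deep, floors 7 mm above the origin: slot 34 (x) x 142 (y) mm centred at x +45, y 0 mm; square 62 x 62 mm at x -25, y +42 mm; round, 74 mm across, at x -25, y -42 mm.
- olive_blank: square olive-wood pen blank, red-brown, striped, 23 (x) x 130 (y) x 22 mm, lying on the bench, 0.07 kg. Origin: centre of its underside; y along its length, z up.
- ash_blank: square ash blank, paler grey-brown, 20 (x) x 110 (y) x 20 mm, lying on the bench, 0.06 kg. Origin: centre of its underside; y along its length, z up.
- movement: black quartz clock movement: a square case 50 x 50 x 18 mm with a slim shaft (8 mm thick, 6 mm in x and 4 mm in y off the centre) standing up to 31 mm, 0.06 kg. Origin: centre of its underside; x and y square to its sides, z along the shaft.
- abrasive: brown roll of cloth abrasive, a ring 61 mm across and 26 mm high with a hole of about 25 mm, lying flat, 0.12 kg. Origin: centre of its underside; z along its axis.
- cup_white: white mixing cup, top of the nested set, 53 mm across, 42 mm high, about 0.04 kg, open at the top, with a bead 61 mm across round its outside 16 to 19 mm above its underside; grip the plain wall above the bead. The foot sits 16 mm deep in the yellow cup with 1.7 mm play. Origin: centre of underside, z up; at the start underside 38 mm, rim 80 mm above the bench.
- cup_yellow: yellow mixing cup, next below the white one, about 0.08 kg: 61 mm across, 36 mm high, bead 72 mm across from 16 to 19 mm above its underside, nested in the grey cup with its underside 18 mm above the bench and its rim 54 mm above it. Origin: centre of its underside; z up.
- cup_grey: dark grey mixing cup at the bottom of the nested set, about 0.2 kg: 69 mm across, 34 mm high, with a foot flange 88 mm across and 4 mm thick, standing on the bench. Origin: centre of its underside; z up.

How it is judged:
By the outcome, as a careful person would: the job done as asked, in the order asked, and still so for the second after the job is handed in, with the robot touching nothing.
It also fails if it takes over 109 s, if anything falls off the work surface, if the arm or the gripper's body presses on something with over 40 N, if the wrist force passes 120 N, or if a joint passes its speed limit or range.

## Working session

There is one attempt and no reset: what is moved stays moved. The work goes in short steps, Python scripts to look and compute and a shell command to move; the robot and the scene stay as the last step left them, time stands still between calls to the robot, and variables do not carry over. Pictures are saved under pics/ and viewed, at most 16 in all, crops included, and the job is handed in when it is done.

```bash
ls; mkdir -p pics; cat > h.py <<'E'
import numpy as np, cv2
from workcell import *
from scipy.spatial.transform import Rotation as R
def cam(name,obs=None):
    m=camera_model(name)
    K=np.array([[m["fx"],0,m["cx"]],[0,m["fy"],m["cy"]],[0,0,1.]]);d=np.array(m["dist_coeffs"],float)
    if name=="wrist":
        T=np.eye(4);T[:3,:3]=R.from_rotvec(obs["orientation"]).as_matrix();T[:3,3]=obs["ee_pos"]
        C=T@np.array(m["tool_from_camera"])
        return K,d,C[:3,:3],C[:3,3]
    o=np.array(m["orientation"],float)
    Rm=o if o.shape==(3,3) else R.from_rotvec(o).as_matrix()
    return K,d,Rm,np.array(m["origin"],float)
def ray(px,z,c):
    K,d,Rm,t=c
    p=cv2.undistortPoints(np.array(px,float).reshape(-1,1,2),K,d)[:,0]
    v=np.c_[p,np.ones(len(p))]@Rm.T
    return t+v*((z-t[2])/v[:,2])[:,None]
E
python3 - <<'E'
from h import *
o=get_obs();print(o)
for n in("top","scene","wrist"):
    im=get_image(n);cv2.imwrite(f"pics/{n}0.png",im[:,:,::-1])
    m=camera_model(n);print(n,m)
E
```

```text
pics
{'t': 0.0, 'qpos': array([-1.33297436e+00,  4.23811224e-01,  1.63069506e+00, -6.79456498e-06,
        1.08858672e+00, -1.90046112e-02]), 'qvel': array([ 0.00120854,  0.00018173,  0.00132721,  0.00140638, -0.0001826 ,
       -0.00018992]), 'joint_torque': array([ 2.40673733e-03, -5.44618285e+01, -2.73664248e+01,  6.44200458e-02,
        2.27653765e-02, -1.13798817e-04]), 'ee_pos': array([ 158.65322114, -603.97966584,  238.91817693]), 'orientation': array([-3.11424674e+00, -4.02128439e-01,  2.66603498e-04]), 'ft_force': array([0.29529268, 0.52483871, 0.00184396]), 'moment': array([-0.01038552,  0.03201665,  0.05778177]), 'grasp_force': 0.0, 'width': 87.5650774522719}
top {'fx': 488.67108387171214, 'fy': 488.67108387171214, 'cx': 323.17878481890136, 'cy': 242.19659737487652, 'dist_coeffs': array([-0.08207897,  0.        ,  0.        ,  0.        ,  0.        ]), 'origin': array([ 495.7690883 ,    1.22203254, 1157.67324921]), 'orientation': array([-2.21177116,  2.16972022, -0.04271351])}
scene {'fx': 495.5875475985376, 'fy': 495.5875475985376, 'cx': 317.91218149669925, 'cy': 241.71309743593602, 'dist_coeffs': array([-0.01311423,  0.        ,  0.        ,  0.        ,  0.        ]), 'origin': array([118.18454836, 543.41010015, 908.86659034]), 'orientation': array([-0.95755357,  2.59451752, -0.94681303])}
wrist {'fx': 383.71593198159866, 'fy': 383.71593198159866, 'cx': 318.23795593068104, 'cy': 240.3812434645965, 'dist_coeffs': array([-0.00970588,  0.        ,  0.        ,  0.        ,  0.        ]), 'tool_from_camera': array([[ 1.27380306e-04, -9.55178462e-01, -2.96030556e-01,
         8.24697884e+01],
       [ 9.99999859e-01,  2.74473134e-04, -4.55326435e-04,
        -4.04918626e-01],
       [ 5.16170438e-04, -2.96030457e-01,  9.55178362e-01,
        -1.45000020e+02],
       [ 0.00000000e+00,  0.00000000e+00,  0.00000000e+00,
         1.00000000e+00]])}
```

View pics/top0.png

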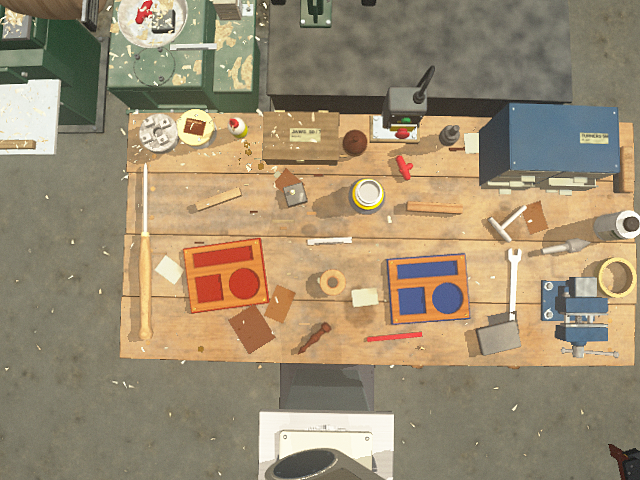

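View pics/scene0.png

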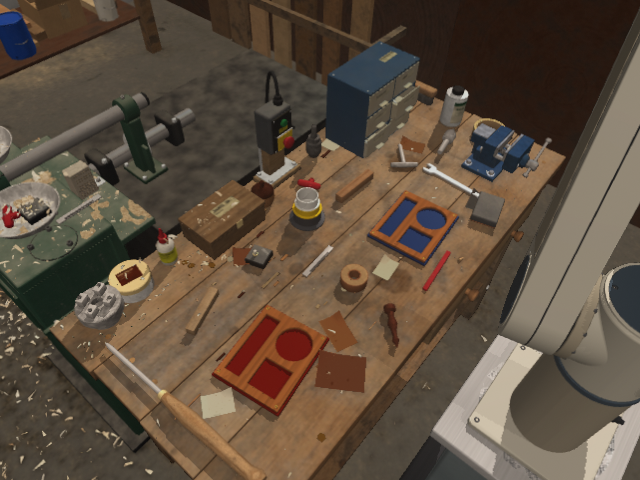

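The top view (up is +x, left is +y) shows the ash blank at (218,199), the movement at (293,193), the cups at (368,195), the olive blank at (434,208) and the abrasive roll at (332,282). The pen board is at (226,274) and the clock board at (428,289). The scene view agrees.

```bash
python3 - <<'E'
from h import *
np.set_printoptions(precision=1,suppress=True)
zt=dict(pen_board=13,clock_board=13,olive_blank=22,ash_blank=20,movement=18,abrasive=26,cup_white=80,cup_yellow=54,cup_grey=34)
for n in("top","scene"):
    get_image(n); c=cam(n)
    for k,z in zt.items():
        p=pinpoint(k,n)
        for q in p[:2]: print(n,k,'pin',round(q["confidence"],2),c[2]@q["xyz"]+c[3])
        o=outline_of(k,n)
        if o:
            m=o[0]["mask"].astype(np.uint8)
            cn=max(cv2.findContours(m,0,cv2.CHAIN_APPROX_NONE)[0],key=cv2.contourArea)
            w=ray(cn[:,0],z,c)[:,:2].astype(np.float32)
            print('   rect',round(o[0]["confidence"],2),m.sum(),cv2.minAreaRect(w),cn[:,0].mean(0))
E
```

```text
top pen_board pin 0.83 [469.7 247.   -0.9]
   rect 0.8 5127 ((469.921875, 241.11724853515625), (155.5775146484375, 188.8149871826172), 9.336441993713379) [226.2 275.3]
top clock_board pin 0.76 [ 448.8 -235.2   -0.3]
   rect 0.74 5310 ((449.21240234375, -233.0586700439453), (157.6739501953125, 189.8294219970703), 5.227736949920654) [428.  288.7]
top olive_blank pin 0.65 [ 642.6 -250.7    5.3]
top olive_blank pin 0.2 [671.4 -86.6  38.3]
   rect 0.84 595 ((638.1327514648438, -242.7576904296875), (134.4428253173828, 26.02642059326172), 88.0426025390625) [433.8 207.5]
top ash_blank pin 0.56 [652.2 265.4   1.4]
   rect 0.85 485 ((650.1015625, 264.3367614746094), (25.830245971679688, 112.32743072509766), 20.3642520904541) [218.2 198.9]
top movement pin 0.71 [663.4  83.2  -1.2]
   rect 0.86 461 ((662.738525390625, 82.73192596435547), (53.23772430419922, 50.56167984008789), 19.534324645996094) [295.1 194.6]
top abrasive pin 0.78 [459.8  -8.1   1.2]
top abrasive pin 0.24 [469.3 244.2  -0.7]
   rect 0.73 469 ((459.3624572753906, -9.23495101928711), (58.74074935913086, 58.79204177856445), 46.082
[... 1595 characters left out ...]
abrasive pin 0.21 [473.  246.   -3.5]
   rect 0.69 407 ((641.5697021484375, -60.935089111328125), (82.51800537109375, 60.229312896728516), 43.70161056518555) [306.6 220.9]
scene cup_white pin 0.93 [665.2 -85.2  34.5]
   rect 0.8 464 ((658.34814453125, -77.51365661621094), (53.797943115234375, 79.0594482421875), 41.093265533447266) [306.4 198.5]
scene cup_yellow pin 0.73 [661.7 -86.2  19.6]
   rect 0.49 274 ((648.345458984375, -63.36426544189453), (71.86215209960938, 47.59751892089844), 38.05677032470703) [306.2 211.2]
scene cup_grey pin 0.86 [661.  -88.1   0.1]
   rect 0.74 463 ((637.2914428710938, -54.81427764892578), (84.77622985839844, 60.090206146240234), 43.79166030883789) [306.9 220.8]
```

```bash
cat >> h.py <<'E'
def plan(x,y,z,yaw):
    """print tool-frame fractions per call for a straight move to TCP (x,y,z), tool x at yaw deg, tool down"""
    o=get_obs();p=np.array(o["ee_pos"]);M=R.from_rotvec(o["orientation"])
    T=R.from_euler('z',yaw,degrees=True)*R.from_euler('x',180,degrees=True)
    d=np.array([x,y,z])-p; w=(M.inv()*T).as_rotvec()
    n=int(max(np.ceil(np.degrees(np.abs(w)).max()/29.5),np.ceil(np.abs(d).max()/190),1))
    for i in range(n):
        Mi=M*R.from_rotvec(w*i/n)
        s=Mi.inv().apply(d/n)/200; r=np.degrees(w/n)/30
        rows=max(np.linalg.norm(d/n)/50,np.degrees(np.linalg.norm(w/n))/8.59)
        print('call',i,' '.join(f'{v:.4f}' for v in np.r_[s,r]),'rows>=%.1f'%rows)
def st():
    o=get_obs();M=R.from_rotvec(o["orientation"]).as_matrix()
    print('t%.2f'%o['t'],np.round(o['ee_pos'],1),'yaw %.2f'%np.degrees(np.arctan2(M[1,0],M[0,0])),'F',np.round(o['ft_force'],1),'w%.1f g%.1f'%(o['width'],o['grasp_force']))
    return o
E
python3 -c "
from h import *
plan(638,-243,200,88)"
```

```text
call 0 0.9255 -0.3799 0.0662 0.0000 -0.0000 -0.8143 rows>=4.0
call 1 0.9998 0.0369 0.0662 0.0000 -0.0000 -0.8143 rows>=4.0
call 2 0.8950 0.4471 0.0661 0.0000 -0.0000 -0.8143 rows>=4.0
```

```bash

python3 -m jog '0.925 -0.38 0.066 0 0 -0.814 -1; 0.925 -0.38 0.066 0 0 -0.814 -1; 0.925 -0.38 0.066 0 0 -0.814 -1; 0.925 -0.38 0.066 0 0 -0.814 -1; 0.925 -0.38 0.066 0 0 -0.814 -1'
python3 -m jog '1 0.037 0.066 0 0 -0.814 -1; 1 0.037 0.066 0 0 -0.814 -1; 1 0.037 0.066 0 0 -0.814 -1; 1 0.037 0.066 0 0 -0.814 -1; 1 0.037 0.066 0 0 -0.814 -1'
python3 -m jog '0.895 0.447 0.066 0 0 -0.814 -1; 0.895 0.447 0.066 0 0 -0.814 -1; 0.895 0.447 0.066 0 0 -0.814 -1; 0.895 0.447 0.066 0 0 -0.814 -1; 0.895 0.447 0.066 0 0 -0.814 -1; 0.895 0.447 0.066 0 0 -0.814 -1; 0.895 0.447 0.066 0 0 -0.814 -1'
cat >> h.py <<'E'
def wristrect(k,z,save=None):
    o=st();im=get_image("wrist");c=cam("wrist",o)
    if save: cv2.imwrite(save,im[:,:,::-1])
    for q in pinpoint(k,"wrist")[:2]: print(k,'pin',round(q["confidence"],2),np.round(c[2]@q["xyz"]+c[3],1))
    ol=outline_of(k,"wrist")
    for q in ol[:2]:
        m=q["mask"].astype(np.uint8)
        cn=max(cv2.findContours(m,0,cv2.CHAIN_APPROX_NONE)[0],key=cv2.contourArea)
        w=ray(cn[:,0],z,c)[:,:2].astype(np.float32)
        print('  rect',round(q["confidence"],2),m.sum(),np.round(np.hstack([np.ravel(v) for v in cv2.minAreaRect(w)]),1),'circle',np.round(np.hstack([np.ravel(v) for v in cv2.minEnclosingCircle(w)]),1))
    return o,c,im
E
python3 -c "
from h import *
wristrect('olive_blank',22,'pics/w1.png')"
```

```text
t: 2.55
ee_pos: [322.0, -480.5, 226.1]
orientation: [-2.956, -1.059, -0.001]
ft_force: [-1.1, 0.1, 0.4]
width: 87.5
grasp_force: 0.0
t: 3.05
ee_pos: [481.7, -360.8, 213.1]
orientation: [2.667, 1.66, 0.002]
ft_force: [0.1, -0.8, 0.3]
width: 87.8
grasp_force: 0.0
t: 3.75
ee_pos: [636.7, -244.4, 200.0]
orientation: [-2.261, -2.18, 0.001]
ft_force: [0.1, -0.2, -0.5]
width: 87.8
grasp_force: 0.0
t3.75 [ 636.7 -244.4  200. ] yaw 87.90 F [ 0.1 -0.2 -0.5] w87.8 g0.0
olive_blank pin 0.73 [ 637.7 -246.2    1.5]
  rect 0.62 3794 [ 639.2 -244.4  131.    23.2   88.1] circle [ 639.  -244.4   66.2]
```

View pics/w1.png

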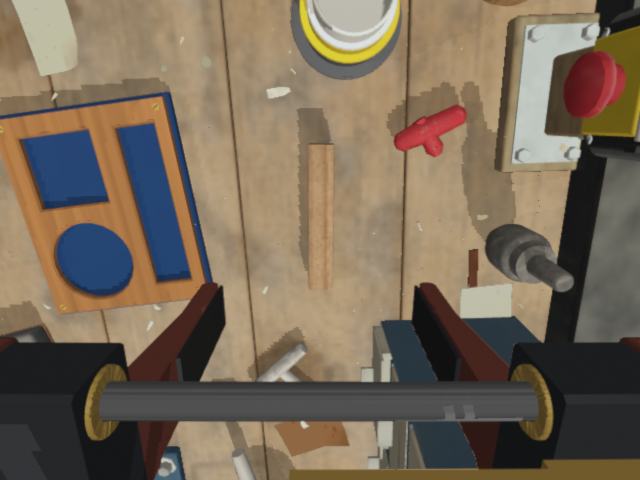

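The wrist view shows the olive blank alone and clear at about (320,217). The network rectangle of 131 x 23 mm fits it well. Next I descend to it.

```bash
python3 -c "
from h import *
plan(638.9,-244.6,26,88)"
```

```text
call 0 0.0002 0.0105 0.8718 -0.0003 0.0002 -0.0050 rows>=3.5
```

```bash

python3 -m jog '0 0.01 0.2 0 0 0 -1; 0 0.01 0.4 0 0 0 -1; 0 0.01 0.55 0 0 0 -1; 0 0.01 0.7 0 0 0 -1; 0 0.01 0.8 0 0 0 -1; 0 0.01 0.85 0 0 0 -1; 0 0.01 0.87 0 0 0 -1; 0 0.01 0.87 0 0 0 -1'
python3 -m jog '0 0 0 0 0 0 1; 0 0 0 0 0 0 1; 0 0 0 0 0 0 1; 0 0 0 0 0 0 1; 0 0 0 0 0 0 1; 0 0 0 0 0 0 1; 0 0 0 0 0 0 1; 0 0 0 0 0 0 1'
```

```text
t: 4.7
ee_pos: [640.0, -243.6, 26.4]
orientation: [2.261, 2.181, 0.0]
ft_force: [0.3, 0.1, 1.3]
width: 87.8
grasp_force: 0.0
t: 5.5
ee_pos: [639.9, -243.1, 26.0]
orientation: [-2.26, -2.182, 0.0]
ft_force: [0.9, -0.6, -0.7]
width: 27.5
grasp_force: 0.0
```

```bash

python3 -m jog '0 0 0 0 0 0 1; 0 0 0 0 0 0 1; 0 0 0 0 0 0 1; 0 0 0 0 0 0 1'
python3 -m jog '0 0 -0.1 0 0 0 1; 0 0 -0.3 0 0 0 1; 0 0 -0.55 0 0 0 1; 0 0 -0.8 0 0 0 1; 0 0 -0.8 0 0 0 1; 0 0 -0.8 0 0 0 1'
python3 -c "
from h import *
wristrect('olive_blank',182)
b=np.array([469.5,244]);yaw=9.4;r=R.from_euler('z',yaw,degrees=True).apply
p=r([45,0,0])[:2]+b;print(p)
plan(p[0],p[1],160,90+yaw)"
```

```text
t: 5.9
ee_pos: [639.9, -243.1, 26.0]
orientation: [-2.26, -2.182, 0.0]
ft_force: [-1.1, 0.4, -0.1]
width: 22.4
grasp_force: 30.0
t: 6.5
ee_pos: [640.9, -243.5, 189.1]
orientation: [2.257, 2.179, 0.003]
ft_force: [-0.9, 0.6, -1.4]
width: 22.7
grasp_force: 30.0
t6.50 [ 640.9 -243.5  189.1] yaw 87.97 F [-0.9  0.6 -1.4] w22.7 g30.0
olive_blank pin 0.9 [ 640.9 -246.1  162.4]
  rect 0.56 12007 [ 642.5 -227.7   99.5   22.7   88.1] circle [ 640.7 -227.7   50.6]
[513.89574727 251.3496683 ]
call 0 0.8155 -0.2372 0.0426 -0.0016 -0.0008 -0.1270 rows>=3.4
call 1 0.8294 -0.1825 0.0421 -0.0016 -0.0008 -0.1270 rows>=3.4
call 2 0.8397 -0.1270 0.0416 -0.0016 -0.0008 -0.1270 rows>=3.4
```

```bash

python3 -m jog '0.815 -0.237 0.04 0 0 -0.127 1; 0.815 -0.237 0.04 0 0 -0.127 1; 0.815 -0.237 0.04 0 0 -0.127 1; 0.815 -0.237 0.04 0 0 -0.127 1'
python3 -m jog '0.829 -0.183 0.04 0 0 -0.127 1; 0.829 -0.183 0.04 0 0 -0.127 1; 0.829 -0.183 0.04 0 0 -0.127 1; 0.829 -0.183 0.04 0 0 -0.127 1'
python3 -m jog '0.84 -0.127 0.04 0 0 -0.127 1; 0.84 -0.127 0.04 0 0 -0.127 1; 0.84 -0.127 0.04 0 0 -0.127 1; 0.84 -0.127 0.04 0 0 -0.127 1; 0.84 -0.127 0.04 0 0 -0.127 1; 0.84 -0.127 0.04 0 0 -0.127 1'
python3 -c "
from h import *
wristrect('pen_board',13,'pics/w2.png')
plan(514,251.3,35,99.4)"
```

```text
t: 7.05
ee_pos: [595.4, -74.9, 175.8]
orientation: [-2.181, -2.254, 0.004]
ft_force: [-0.8, 0.3, 0.4]
width: 22.1
grasp_force: 30.0
t: 7.45
ee_pos: [553.9, 89.2, 168.1]
orientation: [-2.105, -2.327, 0.005]
ft_force: [0.4, -0.1, -0.6]
width: 22.6
grasp_force: 30.0
t: 8.05
ee_pos: [514.1, 250.4, 160.8]
orientation: [-2.03, -2.397, 0.004]
ft_force: [0.1, -0.7, -0.2]
width: 22.2
grasp_force: 30.0
t8.05 [514.1 250.4 160.8] yaw 99.48 F [ 0.1 -0.7 -0.2] w22.2 g30.0
pen_board pin 0.8 [471.6 246.4   3.5]
  rect 0.85 33425 [471.1 247.1 152.3 184.    9. ] circle [471.1 247.  118. ]
call 0 0.0105 -0.0030 0.6330 -0.0020 0.0009 -0.0028 rows>=2.5
```

View pics/w2.png

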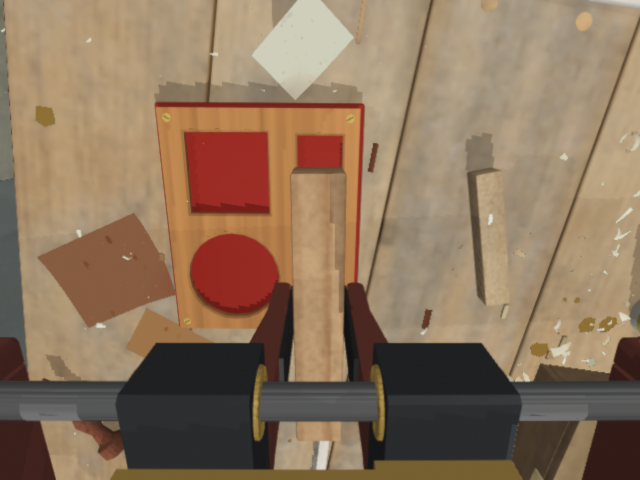

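The wrist view shows the blank above the pen board's slot, whose visible end is at (298–341,135). The square pocket runs from (186,132) to (270,212) and the round one is centred at (234,273). I'll check the board pose from these.

```bash

cat >> h.py <<'E'
def red(im,c,hue,z=10):
    """centres/rects of coloured pocket blobs"""
    hsv=cv2.cvtColor(im,cv2.COLOR_RGB2HSV)
    h,s,v=hsv[...,0].astype(int),hsv[...,1],hsv[...,2]
    m=((np.minimum(abs(h-hue),180-abs(h-hue))<8)&(s>170)&(v>50)).astype(np.uint8)
    m=cv2.morphologyEx(m,cv2.MORPH_OPEN,np.ones((5,5)))
    n,l,sta,ce=cv2.connectedComponentsWithStats(m)
    for i in range(1,n):
        if sta[i,4]>600:
            cn=max(cv2.findContours((l==i).astype(np.uint8),0,cv2.CHAIN_APPROX_NONE)[0],key=cv2.contourArea)
            w=ray(cn[:,0],z,c)[:,:2].astype(np.float32)
            print(' blob',np.round(ce[i]),sta[i,4],np.round(np.hstack([np.ravel(v) for v in cv2.minAreaRect(w)]),1))
E
python3 -c "
from h import *
o=get_obs();c=cam('wrist',o);im=cv2.imread('pics/w2.png')[:,:,::-1].copy()
red(im,c,0)
c=cam('top');im=cv2.imread('pics/top0.png')[:,:,::-1].copy()
red(im,c,0);red(im,c,112)
r=R.from_euler('z',9.4,degrees=True).apply
print([r(v)[:2]+[470.5,246.5] for v in ([-25,42,0],[-25,-42,0],[45,0,0])])"
```

```text
blob [228. 171.] 6390 [440.3 282.   61.2  61.    9.3]
 blob [320. 151.] 1364 [506.8 309.7  32.8  22.1   9.3]
 blob [234. 273.] 5415 [452.6 199.3  70.8  71.2  75.8]
 blob [222. 256.] 791 [515.2 251.5  32.7 139.5   9. ]
 blob [244. 283.] 721 [452.2 199.9  68.1  68.7   1.3]
 blob [209. 288.] 636 [439.6 281.9  60.   59.7   9.2]
[array([438.97600555, 283.85288173]), array([452.69538637, 200.98082016]), array([514.89574727, 253.8496683 ])]
```

```bash

python3 -m jog '0.01 0.005 0.15 0 0 0 1; 0.01 0.005 0.3 0 0 0 1; 0.01 0.005 0.45 0 0 0 1; 0.01 0.005 0.53 0 0 0 1; 0.01 0.005 0.58 0 0 0 1; 0.01 0.005 0.58 0 0 0 1; 0.01 0.005 0.58 0 0 0 1'
python3 -c "
from h import *
st(); plan(515.2,251.7,34,99.4)"
```

```text
t: 8.9
ee_pos: [516.3, 252.9, 46.9]
orientation: [2.032, 2.395, 0.002]
ft_force: [1.3, 0.2, -0.8]
width: 22.7
grasp_force: 30.0
t8.90 [516.3 252.9  46.9] yaw 99.38 F [ 1.3  0.2 -0.8] w22.7 g30.0
call 0 -0.0052 -0.0066 0.0642 0.0021 -0.0006 -0.0007 rows>=0.3
```

```bash

python3 -m jog '-0.004 -0.005 0.02 0 0 0 1; -0.004 -0.005 0.04 0 0 0 1; -0.004 -0.005 0.05 0 0 0 1; -0.004 -0.005 0.06 0 0 0 1; -0.004 -0.005 0.065 0 0 0 1; -0.004 -0.005 0.065 0 0 0 1'
python3 -m jog '0 0 0 0 0 0 0.2; 0 0 0 0 0 0 0.2; 0 0 0 0 0 0 0.2; 0 0 0 0 0 0 0.2; 0 0 0 0 0 0 0.2'
python3 -m jog '0 0 -0.1 0 0 0 0.2; 0 0 -0.3 0 0 0 0.2; 0 0 -0.5 0 0 0 -0.2; 0 0 -0.75 0 0 0 -1; 0 0 -0.9 0 0 0 -1; 0 0 -0.9 0 0 0 -1'
python3 -c "
from h import *
o,c,im=wristrect('olive_blank',29,'pics/w3.png'); red(im,c,0)
plan(662,-85.5,190,10)"
```

```text
t: 9.5
ee_pos: [514.8, 252.0, 33.1]
orientation: [-2.032, -2.396, 0.0]
ft_force: [-0.2, 0.1, -1.0]
width: 22.5
grasp_force: 30.0
t: 10.0
ee_pos: [514.8, 251.9, 33.1]
orientation: [2.032, 2.396, 0.0]
ft_force: [0.6, -0.2, -0.1]
width: 35.0
grasp_force: 0.0
t: 10.6
ee_pos: [517.3, 253.1, 218.1]
orientation: [2.029, 2.393, 0.013]
ft_force: [0.1, 0.3, 0.3]
width: 63.7
grasp_force: 0.0
t10.60 [517.3 253.1 218.1] yaw 99.40 F [0.1 0.3 0.3] w63.7 g0.0
olive_blank pin 0.63 [514.6 247.8  10.3]
  rect 0.63 3534 [516.3 250.4  23.4 131.    9.8] circle [516.5 250.5  65.9]
  rect 0.54 3135 [644.2 268.   25.7 110.8  20.7] circle [644.1 268.   55.9]
 blob [235. 167.] 4547 [438.6 282.9  60.9  60.3   9.3]
 blob [302. 191.] 1076 [513.1 252.9  32.3 139.    8.4]
 blob [240. 253.] 3948 [452.  201.8  71.5  67.9   2.1]
call 0 -0.4460 0.1136 0.0279 -0.0003 0.0006 0.7450 rows>=2.6
call 1 -0.3693 0.2746 0.0278 -0.0003 0.0006 0.7450 rows>=2.6
call 2 -0.2371 0.3944 0.0278 -0.0003 0.0006 0.7450 rows>=2.6
call 3 -0.0693 0.4550 0.0278 -0.0003 0.0006 0.7450 rows>=2.6
```

View pics/w3.png

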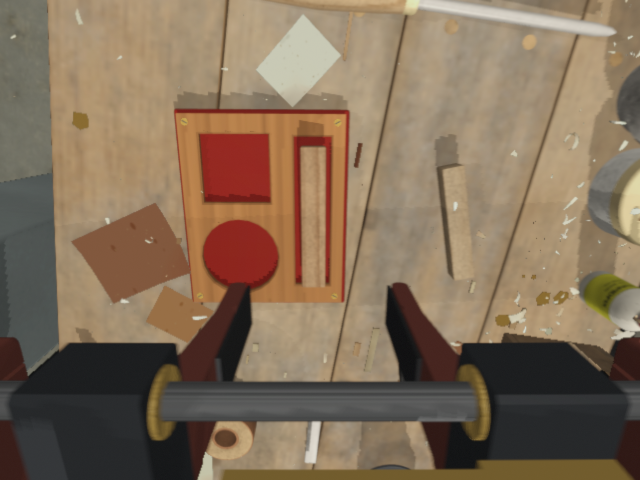

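The olive blank lies in the slot at about (313,215), with red visible round it. Next is the white cup, approached with the closing line along y and the camera on the robot's side.

```bash
python3 -c "
from h import *
plan(662,-85.5,190,180)"
```

```text
call 0 -0.5946 0.1514 0.0372 -0.0008 -0.0004 -0.8955 rows>=3.1
call 1 -0.5989 -0.1336 0.0373 -0.0008 -0.0004 -0.8955 rows>=3.1
call 2 -0.4738 -0.3898 0.0373 -0.0008 -0.0004 -0.8955 rows>=3.1
```

```bash

python3 -m jog '-0.595 0.151 0.01 0 0 -0.896 -1; -0.595 0.151 0.01 0 0 -0.896 -1; -0.595 0.151 0.01 0 0 -0.896 -1; -0.595 0.151 0.01 0 0 -0.896 -1; -0.595 0.151 0.01 0 0 -0.896 -1'
python3 -m jog '-0.599 -0.134 0.01 0 0 -0.896 -1; -0.599 -0.134 0.01 0 0 -0.896 -1; -0.599 -0.134 0.01 0 0 -0.896 -1; -0.599 -0.134 0.01 0 0 -0.896 -1; -0.599 -0.134 0.01 0 0 -0.896 -1'
python3 -m jog '-0.474 -0.39 0.01 0 0 -0.896 -1; -0.474 -0.39 0.01 0 0 -0.896 -1; -0.474 -0.39 0.01 0 0 -0.896 -1; -0.474 -0.39 0.01 0 0 -0.896 -1; -0.474 -0.39 0.01 0 0 -0.896 -1; -0.474 -0.39 0.01 0 0 -0.896 -1'
python3 -c "
from h import *
wristrect('cup_white',80,'pics/w4.png');wristrect('cup_yellow',54);wristrect('cup_grey',34)
im=cv2.imread('pics/w4.png')
"
```

```text
t: 11.25
ee_pos: [563.2, 138.2, 208.8]
orientation: [-1.42, -2.799, 0.004]
ft_force: [-0.7, -0.3, -0.3]
width: 87.8
grasp_force: 0.0
t: 11.75
ee_pos: [612.6, 26.8, 207.5]
orientation: [-0.731, -3.053, 0.001]
ft_force: [-0.1, 0.2, -0.1]
width: 87.8
grasp_force: 0.0
t: 12.35
ee_pos: [661.9, -83.5, 206.5]
orientation: [-0.001, -3.14, -0.001]
ft_force: [-0.3, -0.3, -0.9]
width: 87.7
grasp_force: 0.0
t12.35 [661.9 -83.5 206.5] yaw 179.95 F [-0.3 -0.3 -0.9] w87.7 g0.0
cup_white pin 0.56 [665.2 -84.2  41.9]
  rect 0.55 4775 [660.6 -85.6  55.3  60.8  73.6] circle [660.5 -85.9  30.6]
t12.50 [662.3 -83.9 207.1] yaw -179.95 F [ 0.1 -0.2 -0.1] w87.7 g0.0
  rect 0.72 1185 [ 6.518e+02 -8.530e+01  4.970e+01  6.690e+01  1.000e-01] circle [660.  -85.   34.1]
t12.65 [662.6 -84.6 207.3] yaw -179.94 F [ 0.5 -0.3  0.4] w87.8 g0.0
  rect 0.93 1695 [646.5 -84.9  80.5  57.5  87.2] circle [658.1 -85.1  40.7]
```

View pics/w4.png

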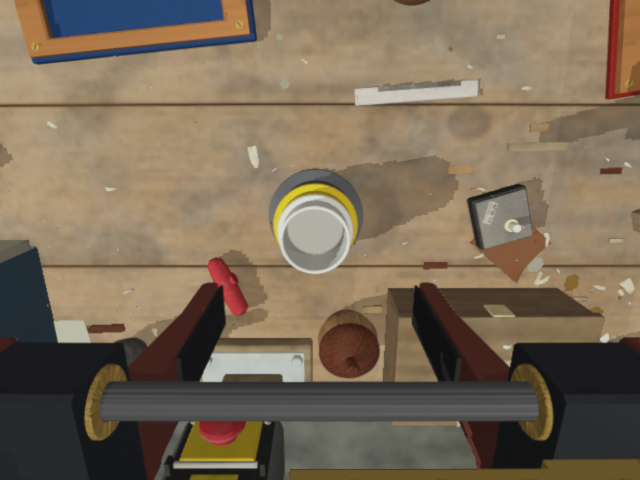

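The cup stack is at (315,215), with the white rim's ellipse spanning about (278–352, 195–272). I'll fit the circles in world coordinates.

```bash
python3 - <<'E'
from h import *
o=get_obs();c=cam("wrist",o)
# rim extremes read from picture
print(ray([[278,232],[352,232],[315,272]],80,c)[:,:2])
im=cv2.imread('pics/w4.png');hsv=cv2.cvtColor(im,cv2.COLOR_BGR2HSV)
m=((hsv[...,1]<40)&(hsv[...,2]>150)).astype(np.uint8);m[:185]=0;m[280:]=0;m[:,:265]=0;m[:,365:]=0
cn=max(cv2.findContours(m,0,cv2.CHAIN_APPROX_NONE)[0],key=cv2.contourArea)[:,0]
w=ray(cn,80,c)[:,:2]; w=w[(cn[:,1]>225)]
A=np.c_[2*w,np.ones(len(w))];s=np.linalg.lstsq(A,(w**2).sum(1),rcond=None)[0]
print('rim',s[:2],np.sqrt(s[2]+s[0]**2+s[1]**2))
plan(662,-85.5,120,180)
E
```

```text
[[ 659.64436273 -114.06788072]
 [ 659.60031166  -59.50144464]
 [ 691.28894308  -86.83574244]]
rim [664.55024219 -86.97504496] 27.117900448226624
call 0 0.0033 -0.0017 0.4361 -0.0001 0.0003 0.0014 rows>=1.7
```

```bash

python3 -m jog '-0.01 0.008 0.15 0 0 0 -1; -0.01 0.008 0.3 0 0 0 -1; -0.01 0.008 0.43 0 0 0 -1; -0.01 0.008 0.43 0 0 0 -1; -0.01 0.008 0.43 0 0 0 -1; -0.01 0.008 0.43 0 0 0 -1'
python3 - <<'E'
from h import *
P=[]
for i in range(3):
    o=get_obs();im=get_image("wrist");c=cam("wrist",o)
    P.append(o["ee_pos"])
    q=pinpoint("cup_white","wrist")
    if q: print('pin',c[2]@q[0]["xyz"]+c[3])
cv2.imwrite('pics/w5.png',im[:,:,::-1]);print(np.array(P))
o["ee_pos"]=np.mean(P,0);c=cam("wrist",o)
hsv=cv2.cvtColor(im,cv2.COLOR_RGB2HSV)
ol=outline_of("cup_white","wrist");m=ol[0]["mask"].astype(np.uint8)
cn=max(cv2.findContours(m,0,cv2.CHAIN_APPROX_NONE)[0],key=cv2.contourArea)[:,0]
print(cn.min(0),cn.max(0))
w=ray(cn,80,c)[:,:2]; 
for f in(.45,.6,.75):
    k=cn[:,1]>cn[:,1].min()+f*np.ptp(cn[:,1]);v=w[k]
    s=np.linalg.lstsq(np.c_[2*v,np.ones(len(v))],(v**2).sum(1),rcond=None)[0]
    print('rim',s[:2],np.sqrt(s[2]+s[0]**2+s[1]**2))
plan(664.5,-86.3,78,180)
E
```

```text
t: 13.4
ee_pos: [665.8, -83.9, 122.8]
orientation: [-0.001, 3.139, -0.001]
ft_force: [0.0, 0.0, -0.5]
width: 87.5
grasp_force: 0.0
pin [665.54601203 -85.3184931   38.77056521]
pin [665.44248417 -84.7135433   42.2209338 ]
pin [667.04205469 -84.97429343  41.89194293]
[[665.79702903 -83.9355049  122.79287257]
 [665.75848262 -83.92628958 122.92009543]
 [665.36300989 -83.89727641 122.47524764]]
[264 214] [366 324]
rim [664.3960329  -85.31036059] 26.456425772065465
rim [665.12972367 -85.40347471] 25.916265858159065
rim [664.90194971 -85.41728046] 26.102295879032617
call 0 0.0022 -0.0125 0.2185 -0.0002 0.0016 0.0014 rows>=0.9
```

View pics/w5.png

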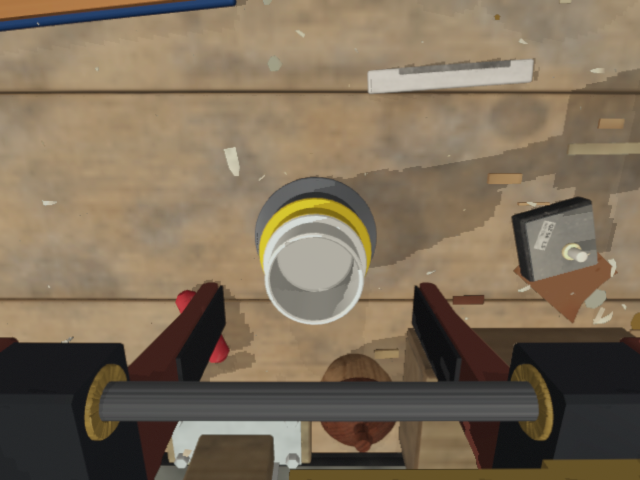

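Cup rim centre is at (664.8, −85.4), pixel (315,278). I'll shift −1.5 mm in y, descend and close.

```bash

python3 -m jog '0.003 -0.008 0.08 0 0 0 -1; 0.003 -0.008 0.15 0 0 0 -1; 0.003 -0.008 0.2 0 0 0 -1; 0.003 -0.008 0.22 0 0 0 -1; 0.003 -0.008 0.22 0 0 0 -1; 0.003 -0.008 0.22 0 0 0 -1'
python3 -m jog '0 0 0 0 0 0 0.1; 0 0 0 0 0 0 0.2; 0 0 0 0 0 0 0.25; 0 0 0 0 0 0 0.3; 0 0 0 0 0 0 0.4; 0 0 0 0 0 0 0.5; 0 0 0 0 0 0 1; 0 0 0 0 0 0 1'
python3 -m jog '0 0 0 0 0 0 1; 0 0 0 0 0 0 1; 0 0 0 0 0 0 1'
```

```text
t: 14.35
ee_pos: [664.2, -85.3, 77.0]
orientation: [0.001, -3.142, -0.0]
ft_force: [-0.8, 0.0, 0.3]
width: 87.6
grasp_force: 0.0
t: 15.15
ee_pos: [664.1, -85.3, 77.3]
orientation: [-0.001, 3.141, -0.0]
ft_force: [0.5, 0.4, 3.3]
width: 52.6
grasp_force: 30.0
t: 15.45
ee_pos: [664.2, -85.4, 77.3]
orientation: [-0.001, 3.141, -0.0]
ft_force: [-0.8, -0.4, 3.8]
width: 52.4
grasp_force: 30.0
```

```bash

python3 -m jog '0 0 -0.005 0 0 0 1; 0 0 -0.01 0 0 0 1; 0 0 -0.015 0 0 0 1; 0 0 -0.02 0 0 0 1; 0 0 -0.025 0 0 0 1; 0 0 -0.03 0 0 0 1; 0 0 -0.03 0 0 0 1; 0 0 -0.03 0 0 0 1'
python3 - <<'E'
from h import *
st()
for n in("scene","wrist"): cv2.imwrite(f'pics/c_{n}.png',get_image(n)[:,:,::-1])
a=cv2.imread('pics/c_scene.png')[150:270,250:370];b=cv2.imread('pics/scene0.png')[150:270,250:370]
cv2.imwrite('pics/c_cmp.png',cv2.resize(np.hstack([b,a]),None,fx=3.3,fy=3.3))
E
```

```text
t: 16.25
ee_pos: [664.1, -85.4, 83.1]
orientation: [-0.001, 3.142, -0.0]
ft_force: [0.5, 0.6, -0.2]
width: 52.5
grasp_force: 30.0
t16.25 [664.1 -85.4  83.1] yaw -179.96 F [ 0.5  0.6 -0.2] w52.5 g30.0
```

View pics/c_cmp.png

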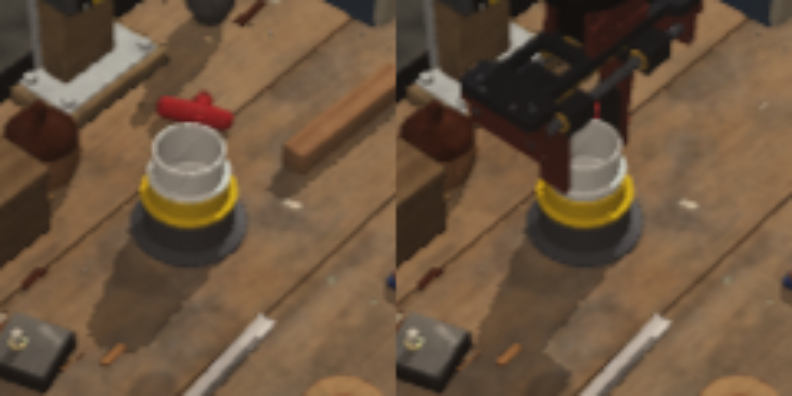

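The yellow and grey cups look unmoved at about (189,200) in both halves, while the white one has risen about 6 mm. I'll keep lifting slowly.

```bash

python3 -m jog '0 0 -0.01 0 0 0 1; 0 0 -0.02 0 0 0 1; 0 0 -0.03 0 0 0 1; 0 0 -0.045 0 0 0 1; 0 0 -0.06 0 0 0 1; 0 0 -0.08 0 0 0 1; 0 0 -0.1 0 0 0 1; 0 0 -0.12 0 0 0 1'
python3 -m jog '0 0 -0.1 0 0 0 1; 0 0 -0.2 0 0 0 1; 0 0 -0.35 0 0 0 1; 0 0 -0.5 0 0 0 1; 0 0 -0.5 0 0 0 1'
python3 - <<'E'
from h import *
st()
cv2.imwrite('pics/d_scene.png',get_image("scene")[:,:,::-1])
a=cv2.imread('pics/d_scene.png')[110:290,220:400]
b=cv2.imread('pics/scene0.png')[110:290,220:400]
cv2.imwrite('pics/d_cmp.png',cv2.resize(np.hstack([b,a]),None,fx=2.2,fy=2.2))
r=R.from_euler('z',9.4,degrees=True).apply
p=r([-25,-42,0])[:2]+[471,245];print(p)
plan(p[0],p[1],170,180)
E
```

```text
t: 17.15
ee_pos: [664.1, -85.3, 107.5]
orientation: [-0.001, 3.141, -0.0]
ft_force: [0.7, 0.4, 0.9]
width: 52.7
grasp_force: 30.0
t: 17.65
ee_pos: [666.7, -85.7, 212.1]
orientation: [-0.001, 3.134, -0.002]
ft_force: [0.3, -0.6, -0.3]
width: 52.8
grasp_force: 30.0
t17.65 [666.7 -85.7 212.1] yaw -179.96 F [ 0.3 -0.6 -0.3] w52.8 g30.0
[453.19538637 199.48082016]
call 0 0.5304 0.7130 0.0964 -0.0007 0.0044 0.0007 rows>=3.6
call 1 0.5304 0.7128 0.0978 -0.0007 0.0044 0.0007 rows>=3.6
```

View pics/d_cmp.png

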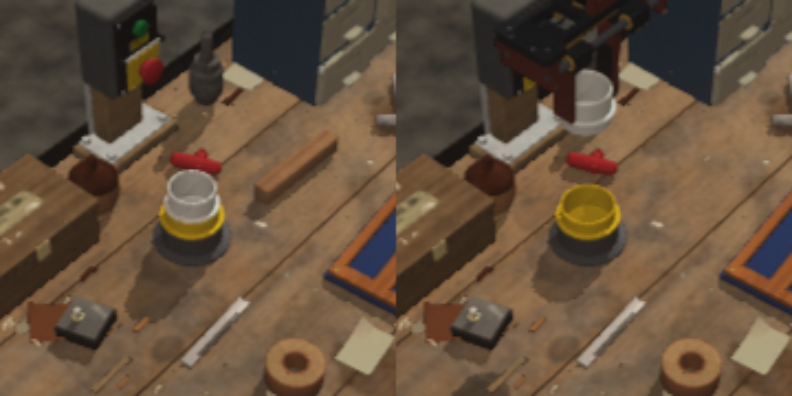

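The white cup came off alone and the yellow one is still nested in the grey, right half (588,215). Next I carry the white cup to the red round pocket.

```bash

python3 -m jog '0.532 0.713 0.07 0 0 0 1; 0.532 0.713 0.07 0 0 0 1; 0.532 0.713 0.07 0 0 0 1; 0.532 0.713 0.07 0 0 0 1'
python3 -m jog '0.532 0.713 0.1 0 0 0 1; 0.532 0.713 0.1 0 0 0 1; 0.532 0.713 0.1 0 0 0 1; 0.532 0.713 0.1 0 0 0 1; 0.532 0.713 0.1 0 0 0 1; 0.532 0.713 0.1 0 0 0 1'
python3 - <<'E'
from h import *
o,c,im=wristrect('cup_white',140); red(im,c,0)
plan(452.6,199.7,60,180)
E
```

```text
t: 18.1
ee_pos: [553.9, 59.1, 191.3]
orientation: [0.003, -3.137, -0.0]
ft_force: [0.0, 0.0, 0.1]
width: 52.4
grasp_force: 30.0
t: 18.7
ee_pos: [450.5, 199.8, 172.4]
orientation: [0.004, -3.141, 0.001]
ft_force: [-0.4, 0.9, -0.4]
width: 52.4
grasp_force: 30.0
t18.70 [450.5 199.8 172.4] yaw -179.85 F [-0.4  0.9 -0.4] w52.4 g30.0
cup_white pin 0.83 [453.  201.  138.8]
  rect 0.92 14144 [463.7 201.5  65.1  80.   84.9] circle [463.6 200.1  40.1]
 blob [418. 209.] 5334 [438.9 282.3  60.7  60.5   8.9]
 blob [317. 215.] 4362 [4.430e+02 1.994e+02 5.310e+01 7.160e+01 2.000e-01]
call 0 -0.0042 0.0042 0.5647 -0.0002 0.0001 -0.0010 rows>=2.3
```

```bash

python3 -m jog '-0.004 0 0.15 0 0 0 1; -0.004 0 0.3 0 0 0 1; -0.004 0 0.43 0 0 0 1; -0.004 0 0.52 0 0 0 1; -0.004 0 0.56 0 0 0 1; -0.004 0 0.56 0 0 0 1; -0.004 0 0.56 0 0 0 1'
python3 -c "
from h import *
st();plan(452,199.6,47,180)"
```

```text
t: 19.55
ee_pos: [452.6, 199.5, 61.6]
orientation: [0.0, 3.141, 0.0]
ft_force: [-0.1, 0.5, -0.3]
width: 52.7
grasp_force: 30.0
t19.55 [452.6 199.5  61.6] yaw 180.00 F [-0.1  0.5 -0.3] w52.7 g30.0
call 0 0.0029 0.0007 0.0729 0.0005 0.0014 -0.0001 rows>=0.3
```

```bash

python3 -m jog '0.002 0 0.02 0 0 0 1; 0.002 0 0.04 0 0 0 1; 0.002 0 0.055 0 0 0 1; 0.002 0 0.065 0 0 0 1; 0.002 0 0.072 0 0 0 1; 0.002 0 0.075 0 0 0 1; 0.002 0 0.075 0 0 0 1'
python3 -m jog '0 0 0 0 0 0 0; 0 0 0 0 0 0 -0.3; 0 0 0 0 0 0 -0.5; 0 0 0 0 0 0 -0.5; 0 0 0 0 0 0 -0.5'
python3 -m jog '0 0 -0.1 0 0 0 -0.5; 0 0 -0.25 0 0 0 -0.7; 0 0 -0.5 0 0 0 -1; 0 0 -0.75 0 0 0 -1; 0 0 -0.8 0 0 0 -1; 0 0 -0.8 0 0 0 -1'
python3 - <<'E'
from h import *
o,c,im=wristrect('cup_white',49,'pics/w6.png'); red(im,c,0)
plan(648,266,200,110.4)
E
```

```text
t: 20.25
ee_pos: [451.4, 199.7, 46.2]
orientation: [0.001, -3.141, 0.0]
ft_force: [-1.1, -0.3, 2.4]
width: 52.6
grasp_force: 30.0
t: 20.75
ee_pos: [451.5, 199.7, 46.0]
orientation: [0.001, -3.142, -0.0]
ft_force: [-0.3, -0.2, 0.2]
width: 65.9
grasp_force: 0.0
t: 21.35
ee_pos: [452.5, 200.1, 207.9]
orientation: [-0.001, 3.137, 0.003]
ft_force: [0.0, 0.8, -0.1]
width: 87.8
grasp_force: 0.0
t21.35 [452.5 200.1 207.9] yaw -179.96 F [ 0.   0.8 -0.1] w87.8 g0.0
cup_white pin 0.78 [453.6 200.9   8.9]
  rect 0.7 3876 [448.1 201.   58.7  55.4   0. ] circle [448.  200.9  29.8]
 blob [408. 197.] 4388 [438.  282.1  60.6  60.5   9.1]
 blob [312. 186.] 723 [431.  195.5  30.8  71.   11.2]
call 0 -0.3296 0.1111 0.0061 -0.0018 -0.0011 0.7738 rows>=2.7
call 1 -0.2591 0.2320 0.0065 -0.0018 -0.0011 0.7738 rows>=2.7
call 2 -0.1467 0.3154 0.0069 -0.0018 -0.0011 0.7738 rows>=2.7
```

View pics/w6.png

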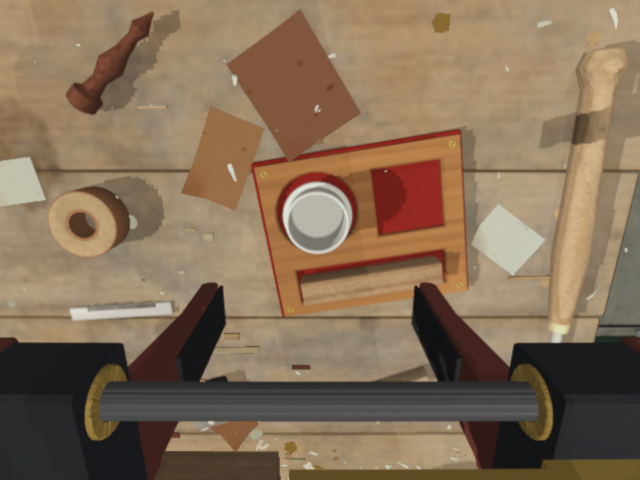

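The white cup stands in the red round pocket at (317,217), and the olive blank is in its slot at (372,280). Ash blank next.

```bash

python3 -m jog '-0.33 0.111 0.006 0 0 0.774 -1; -0.33 0.111 0.006 0 0 0.774 -1; -0.33 0.111 0.006 0 0 0.774 -1; -0.33 0.111 0.006 0 0 0.774 -1'
python3 -m jog '-0.259 0.232 0.006 0 0 0.774 -1; -0.259 0.232 0.006 0 0 0.774 -1; -0.259 0.232 0.006 0 0 0.774 -1; -0.259 0.232 0.006 0 0 0.774 -1'
python3 -m jog '-0.147 0.315 0.006 0 0 0.774 -1; -0.147 0.315 0.006 0 0 0.774 -1; -0.147 0.315 0.006 0 0 0.774 -1; -0.147 0.315 0.006 0 0 0.774 -1; -0.147 0.315 0.006 0 0 0.774 -1; -0.147 0.315 0.006 0 0 0.774 -1'
python3 - <<'E'
from h import *
wristrect('ash_blank',20)
plan(648,266,26,110.4)
E
```

```text
t: 21.9
ee_pos: [516.7, 221.5, 202.2]
orientation: [-0.632, -3.074, 0.004]
ft_force: [-0.3, -0.5, 0.3]
width: 87.8
grasp_force: 0.0
t: 22.3
ee_pos: [582.5, 243.9, 201.6]
orientation: [-1.234, -2.886, 0.004]
ft_force: [-0.4, -0.6, -0.1]
width: 87.7
grasp_force: 0.0
t: 22.9
ee_pos: [648.4, 266.1, 202.2]
orientation: [-1.788, -2.582, 0.001]
ft_force: [0.2, 0.5, 0.5]
width: 88.1
grasp_force: 0.0
t22.90 [648.4 266.1 202.2] yaw 110.60 F [0.2 0.5 0.5] w88.1 g0.0
ash_blank pin 0.81 [649.4 266.7  -1.5]
  rect 0.84 2866 [650.4 266.8  21.3 110.9  21.2] circle [650.9 267.   56. ]
call 0 0.0001 -0.0045 0.8831 -0.0001 -0.0000 0.0028 rows>=3.5
```

```bash

python3 -m jog '0 0.008 0.2 0 0 -0.02 -1; 0 0.008 0.4 0 0 -0.02 -1; 0 0.008 0.55 0 0 -0.02 -1; 0 0.008 0.7 0 0 -0.02 -1; 0 0.008 0.8 0 0 -0.02 -1; 0 0.008 0.86 0 0 -0.02 -1; 0 0.008 0.88 0 0 -0.02 -1; 0 0.008 0.88 0 0 -0.02 -1'
python3 -m jog '0 0 0 0 0 0 0.4; 0 0 0 0 0 0 0.4; 0 0 0 0 0 0 0.4; 0 0 0 0 0 0 0.4; 0 0 0 0 0 0 1; 0 0 0 0 0 0 1; 0 0 0 0 0 0 1; 0 0 0 0 0 0 1'
python3 -m jog '0 0 0 0 0 0 1; 0 0 0 0 0 0 1; 0 0 0 0 0 0 1; 0 0 0 0 0 0 1; 0 0 0 0 0 0 1'
python3 -m jog '0 0 -0.1 0 0 0 1; 0 0 -0.3 0 0 0 1; 0 0 -0.55 0 0 0 1; 0 0 -0.8 0 0 0 1; 0 0 -0.8 0 0 0 1; 0 0 -0.8 0 0 0 1'
python3 - <<'E'
from h import *
r=R.from_euler('z',5.2,degrees=True).apply
p=r([45,0,0])[:2]+[449,-234.5];print(p)
plan(p[0],p[1],185,95.2)
E
```

```text
t: 23.85
ee_pos: [651.1, 267.1, 26.8]
orientation: [1.779, 2.589, 0.001]
ft_force: [-0.5, -0.2, 0.2]
width: 88.1
grasp_force: 0.0
t: 24.65
ee_pos: [650.7, 266.9, 26.4]
orientation: [-1.78, -2.589, 0.0]
ft_force: [-0.5, 0.1, 0.7]
width: 27.4
grasp_force: 0.0
t: 25.15
ee_pos: [650.6, 266.9, 26.4]
orientation: [-1.78, -2.589, 0.0]
ft_force: [-1.1, -0.1, -0.5]
width: 20.2
grasp_force: 30.0
t: 25.75
ee_pos: [651.6, 267.3, 189.7]
orientation: [1.778, 2.587, 0.006]
ft_force: [0.3, -0.1, -1.0]
width: 19.6
grasp_force: 30.0
[ 493.81479794 -230.42153389]
call 0 -0.6803 -0.5427 0.0053 0.0029 -0.0004 0.1754 rows>=3.5
call 1 -0.7272 -0.4780 0.0062 0.0029 -0.0004 0.1754 rows>=3.5
call 2 -0.7680 -0.4093 0.0070 0.0029 -0.0004 0.1754 rows>=3.5
```

```bash

python3 -m jog '-0.68 -0.543 0.005 0 0 0.175 1; -0.68 -0.543 0.005 0 0 0.175 1; -0.68 -0.543 0.005 0 0 0.175 1; -0.68 -0.543 0.005 0 0 0.175 1'
python3 -m jog '-0.727 -0.478 0.005 0 0 0.175 1; -0.727 -0.478 0.005 0 0 0.175 1; -0.727 -0.478 0.005 0 0 0.175 1; -0.727 -0.478 0.005 0 0 0.175 1'
python3 -m jog '-0.768 -0.409 0.005 0 0 0.175 1; -0.768 -0.409 0.005 0 0 0.175 1; -0.768 -0.409 0.005 0 0 0.175 1; -0.768 -0.409 0.005 0 0 0.175 1; -0.768 -0.409 0.005 0 0 0.175 1; -0.768 -0.409 0.005 0 0 0.175 1'
python3 - <<'E'
from h import *
o,c,im=wristrect('clock_board',13,'pics/w7.png')
h=cv2.cvtColor(im,cv2.COLOR_RGB2HSV);k=(h[...,0]>100)&(h[...,0]<130)&(h[...,1]>100);print(np.median(h[k],0),k.sum())
red(im,c,int(np.median(h[k],0)[0]))
t=cv2.imread('pics/top0.png')[:,:,::-1].copy();red(t,cam('top'),int(np.median(h[k],0)[0]))
ol=outline_of('ash_blank','wrist')
print([ (q['confidence'],np.argwhere(q['mask']).min(0),np.argwhere(q['mask']).max(0)) for q in ol])
plan(493.8,-230.4,50,95.2)
E
```

```text
t: 26.15
ee_pos: [594.9, 97.8, 183.6]
orientation: [-1.896, -2.501, 0.006]
ft_force: [0.4, 0.1, -0.5]
width: 19.9
grasp_force: 30.0
t: 26.55
ee_pos: [542.5, -67.6, 182.9]
orientation: [-2.01, -2.411, 0.004]
ft_force: [0.1, 0.0, -0.2]
width: 19.6
grasp_force: 30.0
t: 27.15
ee_pos: [492.0, -230.4, 182.4]
orientation: [-2.118, -2.317, 0.001]
ft_force: [-0.9, 0.1, -0.8]
width: 19.9
grasp_force: 30.0
t27.15 [ 492.  -230.4  182.4] yaw 95.14 F [-0.9  0.1 -0.8] w19.9 g30.0
clock_board pin 0.91 [ 445.2 -234.1   -1.5]
  rect 0.67 31148 [ 448.7 -232.5  153.5  185.8    5.4] circle [ 448.5 -231.9  118.3]
[108. 166. 120.] 13031
[(0.95, array([188, 294]), array([382, 343]))]
call 0 -0.0056 0.0035 0.6657 -0.0013 -0.0011 0.0044 rows>=2.7
```

View pics/w7.png

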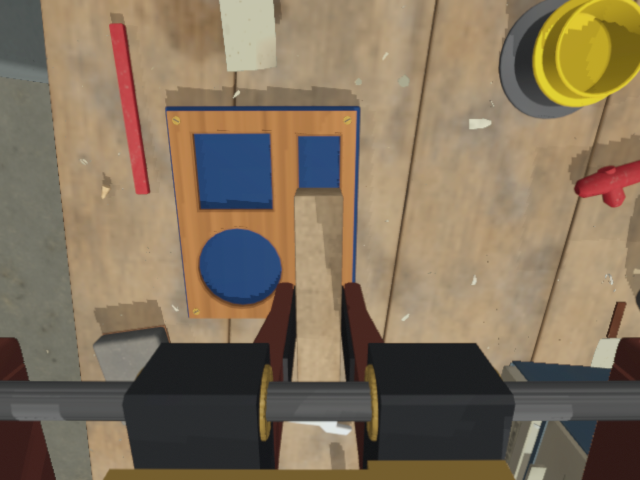

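The wrist view shows the ash blank over the blue slot, whose visible end is at (298–340,135). The square pocket is at (234,171) and the round one at (240,266).

```bash
sed -i 's/s>170/s>130/' h.py; python3 - <<'E'
from h import *
o=get_obs();c=cam('wrist',o)
im=cv2.imread('pics/w7.png')[:,:,::-1].copy();red(im,c,108)
t=cv2.imread('pics/top0.png')[:,:,::-1].copy();red(t,cam('top'),110)
r=R.from_euler('z',5.2,degrees=True).apply
print([r(v)[:2]+[449,-234.] for v in ([-25,42,0],[-25,-42,0],[45,0,0])])
E
```

```text
blob [234. 171.] 5286 [ 420.4 -192.9   59.6   59.6    5.3]
 blob [319. 161.] 1974 [ 489.3 -178.6   32.1   39.4    5.4]
 blob [240. 266.] 4631 [ 428.  -276.6   70.4   68.3    5.4]
[array([ 420.29632167, -194.43866976]), array([ 427.9094584 , -278.09295925]), array([ 493.81479794, -229.92153389])]
```

```bash

python3 -m jog '0.006 0.01 0.2 0 0 0 1; 0.006 0.01 0.4 0 0 0 1; 0.006 0.01 0.55 0 0 0 1; 0.006 0.01 0.63 0 0 0 1; 0.006 0.01 0.67 0 0 0 1; 0.006 0.01 0.67 0 0 0 1; 0.006 0.01 0.67 0 0 0 1'
python3 -c "
from h import *
st();plan(493.9,-229,34,95.3)"
```

```text
t: 28.05
ee_pos: [495.5, -229.2, 50.2]
orientation: [2.116, 2.321, 0.0]
ft_force: [0.4, -0.5, 0.4]
width: 19.8
grasp_force: 30.0
t28.05 [ 495.5 -229.2   50.2] yaw 95.27 F [ 0.4 -0.5  0.4] w19.8 g30.0
call 0 0.0018 -0.0081 0.0808 0.0017 0.0010 -0.0009 rows>=0.3
```

```bash

python3 -m jog '0.002 -0.007 0.03 0 0 0 1; 0.002 -0.007 0.05 0 0 0 1; 0.002 -0.007 0.065 0 0 0 1; 0.002 -0.007 0.075 0 0 0 1; 0.002 -0.007 0.083 0 0 0 1; 0.002 -0.007 0.083 0 0 0 1'
python3 -m jog '0 0 0 0 0 0 0.2; 0 0 0 0 0 0 0.2; 0 0 0 0 0 0 0.2; 0 0 0 0 0 0 0.2; 0 0 0 0 0 0 0.2'
python3 -m jog '0 0 -0.1 0 0 0 0.2; 0 0 -0.3 0 0 0 0.2; 0 0 -0.5 0 0 0 -0.2; 0 0 -0.75 0 0 0 -1; 0 0 -0.9 0 0 0 -1; 0 0 -0.9 0 0 0 -1'
python3 - <<'E'
from h import *
o,c,im=wristrect('ash_blank',27); red(im,c,108)
plan(663,84,200,199.5)
E
```

```text
t: 28.65
ee_pos: [493.4, -229.1, 33.4]
orientation: [-2.118, -2.32, 0.0]
ft_force: [-2.1, 0.4, 6.6]
width: 19.9
grasp_force: 30.0
t: 29.15
ee_pos: [493.4, -229.1, 32.8]
orientation: [-2.118, -2.321, 0.0]
ft_force: [0.3, 1.1, 0.4]
width: 35.2
grasp_force: 0.0
t: 29.75
ee_pos: [495.9, -230.3, 217.6]
orientation: [2.112, 2.314, 0.004]
ft_force: [0.8, -0.1, 0.7]
width: 63.8
grasp_force: 0.0
t29.75 [ 495.9 -230.3  217.6] yaw 95.23 F [ 0.8 -0.1  0.7] w63.8 g0.0
ash_blank pin 0.9 [ 492.8 -225.6    5.7]
  rect 0.62 2767 [ 494.3 -228.5   21.   111.2    5.6] circle [ 494.5 -228.6   56.2]
 blob [235. 164.] 4333 [ 418.8 -193.6   59.4   58.2    5.2]
 blob [305. 191.] 1539 [ 491.9 -228.7   31.4  137.9    5.2]
 blob [240. 251.] 3828 [ 426.4 -275.8   67.1   70.2   88.9]
call 0 0.3700 0.2476 0.0151 -0.0001 -0.0006 -0.8689 rows>=3.0
call 1 0.2235 0.3850 0.0150 -0.0001 -0.0006 -0.8689 rows>=3.0
call 2 0.0316 0.4441 0.0150 -0.0001 -0.0006 -0.8689 rows>=3.0
call 3 -0.1667 0.4128 0.0150 -0.0001 -0.0006 -0.8689 rows>=3.0
```

```bash

python3 -m jog '0.37 0.248 0.015 0 0 -0.869 -1; 0.37 0.248 0.015 0 0 -0.869 -1; 0.37 0.248 0.015 0 0 -0.869 -1; 0.37 0.248 0.015 0 0 -0.869 -1'
python3 -m jog '0.224 0.385 0.015 0 0 -0.869 -1; 0.224 0.385 0.015 0 0 -0.869 -1; 0.224 0.385 0.015 0 0 -0.869 -1; 0.224 0.385 0.015 0 0 -0.869 -1'
python3 -m jog '0.032 0.444 0.015 0 0 -0.869 -1; 0.032 0.444 0.015 0 0 -0.869 -1; 0.032 0.444 0.015 0 0 -0.869 -1; 0.032 0.444 0.015 0 0 -0.869 -1'
python3 -m jog '-0.167 0.413 0.015 0 0 -0.869 -1; -0.167 0.413 0.015 0 0 -0.869 -1; -0.167 0.413 0.015 0 0 -0.869 -1; -0.167 0.413 0.015 0 0 -0.869 -1; -0.167 0.413 0.015 0 0 -0.869 -1; -0.167 0.413 0.015 0 0 -0.869 -1'
python3 - <<'E'
from h import *
o,c,im=wristrect('movement',18,'pics/w8.png')
plan(663,84,26,199.5)
E
```

```text
t: 30.3
ee_pos: [535.3, -149.6, 207.6]
orientation: [-1.533, -2.738, 0.001]
ft_force: [0.1, 1.0, -0.4]
width: 88.2
grasp_force: 0.0
t: 30.7
ee_pos: [577.9, -72.2, 205.3]
orientation: [-0.883, -3.012, 0.001]
ft_force: [0.5, -0.2, -0.2]
width: 87.9
grasp_force: 0.0
t: 31.1
ee_pos: [620.4, 5.3, 202.8]
orientation: [-0.186, -3.134, 0.0]
ft_force: [0.1, -0.0, 0.3]
width: 87.8
grasp_force: 0.0
t: 31.7
ee_pos: [663.1, 82.4, 200.7]
orientation: [0.521, -3.097, 0.0]
ft_force: [0.0, 0.4, 0.9]
width: 87.9
grasp_force: 0.0
t31.70 [663.1  82.4 200.7] yaw -160.91 F [0.  0.4 0.9] w87.9 g0.0
movement pin 0.79 [664.7  86.8  -2. ]
  rect 0.91 3014 [662.3  84.1  50.   48.3  17.1] circle [662.8  84.6  33.2]
call 0 0.0006 0.0055 0.8752 -0.0000 0.0000 -0.0066 rows>=3.5
```

View pics/w8.png

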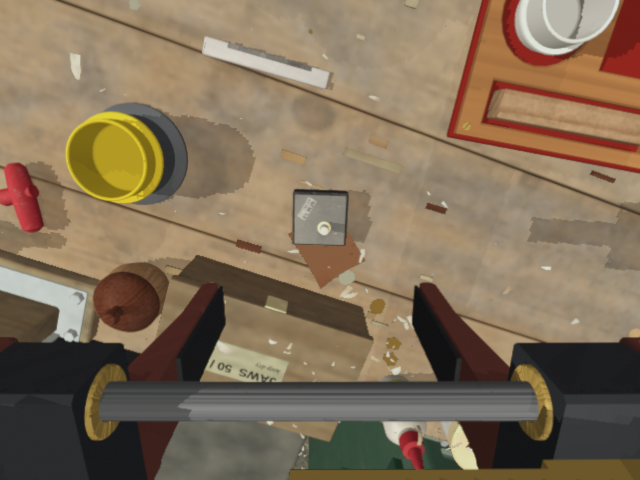

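The movement is at (320,218), square to the jaws with its shaft up at (323,228). The wooden box lies behind it, clear of the gripper's footprint.

```bash

python3 -m jog '0 0.007 0.2 0 0 0 -1; 0 0.007 0.4 0 0 0 -1; 0 0.007 0.55 0 0 0 -1; 0 0.007 0.7 0 0 0 -1; 0 0.007 0.8 0 0 0 -1; 0 0.007 0.86 0 0 0 -1; 0 0.007 0.875 0 0 0 -1; 0 0.007 0.875 0 0 0 -1'
python3 -m jog '0 0 0 0 0 0 0.4; 0 0 0 0 0 0 0.4; 0 0 0 0 0 0 0.4; 0 0 0 0 0 0 0.4; 0 0 0 0 0 0 1; 0 0 0 0 0 0 1; 0 0 0 0 0 0 1; 0 0 0 0 0 0 1'
python3 -m jog '0 0 -0.1 0 0 0 1; 0 0 -0.3 0 0 0 1; 0 0 -0.55 0 0 0 1; 0 0 -0.8 0 0 0 1; 0 0 -0.8 0 0 0 1; 0 0 -0.8 0 0 0 1'
python3 - <<'E'
from h import *
o,c,im=wristrect('movement',182)
plan(420.3,-192.9,175,185.3)
E
```

```text
t: 32.65
ee_pos: [663.4, 85.1, 26.2]
orientation: [-0.531, 3.096, -0.0]
ft_force: [-0.1, -0.0, 0.3]
width: 88.0
grasp_force: 0.0
t: 33.45
ee_pos: [663.4, 85.2, 26.2]
orientation: [-0.532, 3.096, -0.0]
ft_force: [-0.9, 0.7, 4.2]
width: 50.2
grasp_force: 29.6
t: 34.05
ee_pos: [663.7, 85.3, 187.1]
orientation: [-0.532, 3.094, -0.0]
ft_force: [0.3, 0.0, -1.6]
width: 50.1
grasp_force: 29.7
t34.05 [663.7  85.3 187.1] yaw -160.49 F [ 0.3  0.  -1.6] w50.1 g29.7
movement pin 0.58 [662.8  88.5 154.6]
  rect 0.66 11351 [658.6  84.1  50.6  46.4  18.2] circle [658.9  84.4  32.8]
call 0 0.8011 -0.4534 0.0241 0.0004 -0.0036 0.2369 rows>=3.7
call 1 0.7389 -0.5490 0.0228 0.0004 -0.0036 0.2369 rows>=3.7
```

```bash

python3 -m jog '0.801 -0.453 0.02 0 0 0.237 1; 0.801 -0.453 0.02 0 0 0.237 1; 0.801 -0.453 0.02 0 0 0.237 1; 0.801 -0.453 0.02 0 0 0.237 1; 0.801 -0.453 0.02 0 0 0.237 1'
python3 -m jog '0.739 -0.549 0.02 0 0 0.237 1; 0.739 -0.549 0.02 0 0 0.237 1; 0.739 -0.549 0.02 0 0 0.237 1; 0.739 -0.549 0.02 0 0 0.237 1; 0.739 -0.549 0.02 0 0 0.237 1; 0.739 -0.549 0.02 0 0 0.237 1'
python3 - <<'E'
from h import *
o,c,im=wristrect('movement',175); red(im,c,108)
plan(420.5,-193,46,185.3)
E
```

```text
t: 34.7
ee_pos: [538.2, -55.9, 179.8]
orientation: [0.334, -3.118, -0.001]
ft_force: [0.2, -0.2, 0.5]
width: 49.7
grasp_force: 29.7
t: 35.3
ee_pos: [421.8, -192.7, 177.2]
orientation: [0.142, -3.138, -0.001]
ft_force: [0.1, 0.7, -0.6]
width: 49.8
grasp_force: 29.7
t35.30 [ 421.8 -192.7  177.2] yaw -174.81 F [ 0.1  0.7 -0.6] w49.8 g29.7
movement pin 0.85 [ 424.  -192.1  150. ]
  rect 0.9 11298 [ 415.  -192.5   49.5   45.5    3.9] circle [ 415.5 -192.7   32.1]
 blob [216. 218.] 5453 [ 426.2 -277.5   69.7   70.5    5.1]
 blob [316. 216.] 4682 [ 417.4 -194.2   55.8   59.8    5.2]
call 0 0.0111 -0.0047 0.6577 0.0007 -0.0003 0.0024 rows>=2.6
```

```bash

python3 -m jog '0.006 -0.004 0.2 0 0 0 1; 0.006 -0.004 0.4 0 0 0 1; 0.006 -0.004 0.55 0 0 0 1; 0.006 -0.004 0.62 0 0 0 1; 0.006 -0.004 0.65 0 0 0 1; 0.006 -0.004 0.65 0 0 0 1; 0.006 -0.004 0.65 0 0 0 1'
python3 -c "
from h import *
st();plan(420.3,-193.4,34,185.3)"
```

```text
t: 36.15
ee_pos: [421.4, -193.4, 48.4]
orientation: [-0.146, 3.137, -0.001]
ft_force: [0.4, 0.1, -0.9]
width: 49.8
grasp_force: 29.7
t36.15 [ 421.4 -193.4   48.4] yaw -174.66 F [ 0.4  0.1 -0.9] w49.8 g29.7
call 0 0.0054 0.0007 0.0720 -0.0009 0.0017 0.0014 rows>=0.3
```

```bash

python3 -m jog '0.004 0 0.02 0 0 0 1; 0.004 0 0.04 0 0 0 1; 0.004 0 0.055 0 0 0 1; 0.004 0 0.065 0 0 0 1; 0.004 0 0.074 0 0 0 1; 0.004 0 0.074 0 0 0 1'
python3 -m jog '0 0 0 0 0 0 0; 0 0 0 0 0 0 -0.3; 0 0 0 0 0 0 -0.5; 0 0 0 0 0 0 -0.5; 0 0 0 0 0 0 -0.5'
python3 -m jog '0 0 -0.1 0 0 0 -0.5; 0 0 -0.25 0 0 0 -0.7; 0 0 -0.5 0 0 0 -1; 0 0 -0.75 0 0 0 -1; 0 0 -0.85 0 0 0 -1; 0 0 -0.85 0 0 0 -1'
python3 - <<'E'
from h import *
o,c,im=wristrect('movement',25,'pics/w9.png'); red(im,c,108)
plan(461,-8.5,190,180)
E
```

```text
t: 36.75
ee_pos: [419.8, -193.7, 33.2]
orientation: [0.145, -3.138, -0.0]
ft_force: [-0.7, -0.5, 2.3]
width: 49.9
grasp_force: 29.7
t: 37.25
ee_pos: [419.8, -193.7, 33.0]
orientation: [0.145, -3.138, -0.0]
ft_force: [-0.1, -0.9, 0.2]
width: 65.7
grasp_force: 0.0
t: 37.85
ee_pos: [421.6, -194.5, 206.3]
orientation: [-0.145, 3.132, -0.005]
ft_force: [1.0, 0.0, -0.6]
width: 87.8
grasp_force: 0.0
t37.85 [ 421.6 -194.5  206.3] yaw -174.70 F [ 1.   0.  -0.6] w87.8 g0.0
movement pin 0.75 [ 420.2 -192.6    3. ]
  rect 0.9 3044 [ 417.7 -192.3   49.1   49.2    5.3] circle [ 417.7 -192.4   32.5]
  rect 0.21 3006 [ 490.8 -229.9   26.2  109.     5.4] circle [ 493.3 -229.5   55.2]
 blob [227. 208.] 4597 [ 425.9 -277.5   69.9   69.2    2.9]
 blob [307. 193.] 826 [ 418.  -194.3   58.5   58.9    5.2]
 blob [287. 273.] 1222 [ 489.2 -229.4   28.7  139.1    3. ]
call 0 -0.2945 0.9006 0.0606 0.0015 -0.0028 0.1764 rows>=3.8
```

View pics/w9.png

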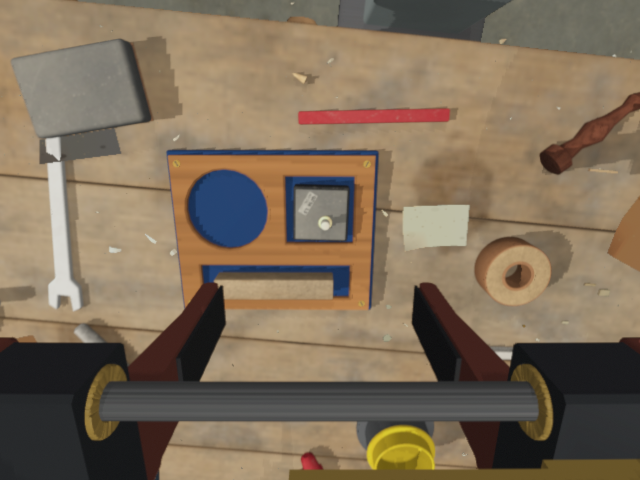

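The movement sits in the blue square pocket at (322,213) with its shaft up, and the ash blank is in its slot at (274,286). The abrasive roll is next, seen at (513,271).

```bash

python3 -m jog '-0.2 0.9 0.06 0 0 0.176 -1; -0.2 0.9 0.06 0 0 0.176 -1; -0.2 0.9 0.06 0 0 0.176 -1; -0.2 0.9 0.06 0 0 0.176 -1; -0.2 0.9 0.06 0 0 0.176 -1; -0.2 0.9 0.06 0 0 0.176 -1; -0.2 0.9 0.06 0 0 0.176 -1'
python3 - <<'E'
from h import *
o,c,im=wristrect('abrasive',26)
ol=outline_of('abrasive','wrist');m=ol[0]["mask"].astype(np.uint8)
cn=max(cv2.findContours(m,0,cv2.CHAIN_APPROX_NONE)[0],key=cv2.contourArea)[:,0]
w=ray(cn,26,c)[:,:2]; v=w[cn[:,1]>np.median(cn[:,1])]
s=np.linalg.lstsq(np.c_[2*v,np.ones(len(v))],(v**2).sum(1),rcond=None)[0]
print('rim',s[:2],np.sqrt(s[2]+s[0]**2+s[1]**2))
plan(s[0],s[1],27,180)
E
```

```text
t: 38.7
ee_pos: [442.3, -11.3, 190.1]
orientation: [-0.0, -3.139, 0.0]
ft_force: [-1.2, -0.0, 0.4]
width: 87.8
grasp_force: 0.0
t38.70 [442.3 -11.3 190.1] yaw 179.99 F [-1.2 -0.   0.4] w87.8 g0.0
abrasive pin 0.81 [ 4.579e+02 -5.000e+00  3.000e-01]
abrasive pin 0.36 [454.  204.    8.7]
  rect 0.56 3876 [457.4  -7.4  59.3  65.2  90. ] circle [457.4  -7.6  32.8]
  rect 0.47 3893 [ 418.3 -186.7   50.4   54.2    3.5] circle [ 418.6 -186.4   35.2]
rim [460.37879536  -7.35419289] 29.423106861084772
call 0 -0.0878 0.0217 0.8196 -0.0000 -0.0005 -0.0030 rows>=3.3
```

```bash

python3 -m jog '-0.088 0.02 0.2 0 0 0 -1; -0.088 0.02 0.4 0 0 0 -1; -0.088 0.02 0.55 0 0 0 -1; -0.088 0.02 0.68 0 0 0 -1; -0.088 0.02 0.76 0 0 0 -1; -0.088 0.02 0.8 0 0 0 -1; -0.088 0.02 0.82 0 0 0 -1; -0.088 0.02 0.82 0 0 0 -1'
python3 -m jog '0 0 0 0 0 0 0; 0 0 0 0 0 0 0.2; 0 0 0 0 0 0 0.2; 0 0 0 0 0 0 0.5; 0 0 0 0 0 0 1; 0 0 0 0 0 0 1; 0 0 0 0 0 0 1; 0 0 0 0 0 0 1'
python3 -m jog '0 0 -0.1 0 0 0 1; 0 0 -0.3 0 0 0 1; 0 0 -0.5 0 0 0 1; 0 0 -0.7 0 0 0 1; 0 0 -0.7 0 0 0 1; 0 0 -0.7 0 0 0 1'
python3 - <<'E'
from h import *
wristrect('abrasive',165)
plan(427.5,-277,160,180)
E
```

```text
t: 39.7
ee_pos: [460.7, -7.0, 27.2]
orientation: [0.0, 3.141, 0.0]
ft_force: [0.5, 0.2, 0.2]
width: 87.5
grasp_force: 0.0
t: 40.5
ee_pos: [460.9, -6.7, 27.5]
orientation: [-0.0, 3.141, -0.0]
ft_force: [-2.1, -0.1, 6.3]
width: 59.8
grasp_force: 30.0
t: 41.1
ee_pos: [460.8, -6.7, 167.7]
orientation: [-0.001, 3.14, -0.0]
ft_force: [-0.3, 0.2, -2.3]
width: 60.0
grasp_force: 30.0
t41.10 [460.8  -6.7 167.7] yaw -179.98 F [-0.3  0.2 -2.3] w60.0 g30.0
abrasive pin 0.58 [458.6  -2.2 139.7]
  rect 0.92 15369 [456.6  -5.8  60.1  67.9  87.1] circle [456.7  -6.1  34.1]
call 0 0.0800 -0.6758 0.0143 0.0001 -0.0028 0.0002 rows>=2.7
call 1 0.0799 -0.6758 0.0142 0.0001 -0.0028 0.0002 rows>=2.7
```

```bash

python3 -m jog '0.082 -0.676 0 0 0 0 1; 0.082 -0.676 0 0 0 0 1; 0.082 -0.676 0 0 0 0 1; 0.082 -0.676 0 0 0 0 1; 0.082 -0.676 0 0 0 0 1'
python3 -m jog '0.082 -0.676 0 0 0 0 1; 0.082 -0.676 0 0 0 0 1; 0.082 -0.676 0 0 0 0 1; 0.082 -0.676 0 0 0 0 1; 0.082 -0.676 0 0 0 0 1; 0.082 -0.676 0 0 0 0 1'
python3 - <<'E'
from h import *
o,c,im=wristrect('abrasive',155); red(im,c,108)
plan(427,-277,50,180)
E
```

```text
t: 41.75
ee_pos: [443.2, -142.2, 165.7]
orientation: [-0.003, -3.139, -0.002]
ft_force: [0.6, 0.6, -1.3]
width: 60.0
grasp_force: 30.0
t: 42.35
ee_pos: [427.7, -275.4, 166.4]
orientation: [0.003, -3.14, -0.002]
ft_force: [-0.5, 0.3, -0.9]
width: 60.2
grasp_force: 30.0
t42.35 [ 427.7 -275.4  166.4] yaw -179.90 F [-0.5  0.3 -0.9] w60.2 g30.0
abrasive pin 0.88 [ 425.7 -270.5  139.4]
abrasive pin 0.44 [ 416.7 -192.5    4.5]
  rect 0.64 15110 [ 4.280e+02 -2.747e+02  7.080e+01  6.320e+01  1.000e-01] circle [ 428.1 -274.5   35.7]
 blob [403. 199.] 1122 [ 418.5 -194.7   58.9   58.8    5.1]
 blob [313. 212.] 4063 [ 415.8 -278.6   49.6   70.4    3.3]
call 0 0.0047 -0.0068 0.5844 0.0011 -0.0010 0.0040 rows>=2.3
```

```bash

python3 -m jog '0.005 -0.01 0.15 0 0 0 1; 0.005 -0.01 0.3 0 0 0 1; 0.005 -0.01 0.43 0 0 0 1; 0.005 -0.01 0.52 0 0 0 1; 0.005 -0.01 0.58 0 0 0 1; 0.005 -0.01 0.58 0 0 0 1; 0.005 -0.01 0.58 0 0 0 1'
python3 -c "
from h import *
st();plan(426.8,-277.4,34.5,180)"
```

```text
t: 43.2
ee_pos: [427.3, -279.0, 51.5]
orientation: [-0.001, 3.141, -0.0]
ft_force: [-0.6, 0.6, -1.4]
width: 60.1
grasp_force: 30.0
t43.20 [ 427.3 -279.    51.5] yaw -179.96 F [-0.6  0.6 -1.4] w60.1 g30.0
call 0 0.0023 0.0080 0.0849 -0.0003 0.0006 0.0015 rows>=0.3
```

```bash

python3 -m jog '0.002 0.007 0.03 0 0 0 1; 0.002 0.007 0.055 0 0 0 1; 0.002 0.007 0.07 0 0 0 1; 0.002 0.007 0.08 0 0 0 1; 0.002 0.007 0.086 0 0 0 1; 0.002 0.007 0.086 0 0 0 1'
python3 -m jog '0 0 0 0 0 0 -0.1; 0 0 0 0 0 0 -0.3; 0 0 0 0 0 0 -0.55; 0 0 0 0 0 0 -0.55; 0 0 0 0 0 0 -0.55'
python3 -m jog '0 0 -0.1 0 0 0 -0.55; 0 0 -0.25 0 0 0 -0.55; 0 0 -0.5 0 0 0 -0.55; 0 0 -0.75 0 0 0 -0.55; 0.3 0.5 -1 0 0 0 -0.55; 0.3 0.5 -1 0 0 0 -0.55; 0.3 0.5 -1 0 0 0 -0.55; 0.3 0.5 -1 0 0 0 -0.55'
python3 - <<'E'
from h import *
st()
t=get_image("top")
for k,n in(("abrasive",0),("movement",0),("ash_blank",0),("olive_blank",0),("cup_white",0),("cup_yellow",0),("cup_grey",0)):
    c=cam("top");q=pinpoint(k,"top")
    print(k,[(round(v["confidence"],2),np.round(c[2]@v["xyz"]+c[3],1)) for v in q[:2]])
s=get_image("scene")
cv2.imwrite('pics/e.png',np.hstack([cv2.resize(t[160:370,150:500],(480,288),interpolation=cv2.INTER_CUBIC)[:,:,::-1][:, :480],np.zeros((288,1,3),np.uint8)]))
a=cv2.resize(t[175:335,170:490],(800,400),interpolation=cv2.INTER_CUBIC)
cv2.imwrite('pics/f1.png',a[:,:,::-1])
b=np.hstack([cv2.resize(s[300:420,205:335],(400,369),interpolation=cv2.INTER_CUBIC),cv2.resize(s[170:290,350:480],(400,369),interpolation=cv2.INTER_CUBIC)])
cv2.imwrite('pics/f2.png',b[:,:,::-1])
E
```

```text
t: 43.8
ee_pos: [426.4, -277.7, 34.5]
orientation: [0.0, -3.142, -0.0]
ft_force: [-2.4, 1.9, 7.7]
width: 59.8
grasp_force: 30.0
t: 44.3
ee_pos: [426.5, -277.8, 33.9]
orientation: [-0.0, 3.141, -0.0]
ft_force: [0.9, -0.9, 1.5]
width: 68.2
grasp_force: 0.0
t: 45.1
ee_pos: [365.2, -176.0, 235.0]
orientation: [-0.003, 3.14, -0.001]
ft_force: [-0.6, 0.6, 0.6]
width: 68.1
grasp_force: 0.0
t45.10 [ 365.2 -176.   235. ] yaw -179.89 F [-0.6  0.6  0.6] w68.1 g0.0
abrasive [(0.65, array([ 425.8, -278.2,   10.4]))]
movement [(0.92, array([ 421.1, -192.5,    6.6]))]
ash_blank [(0.72, array([ 494.3, -229.2,    5.5]))]
olive_blank [(0.82, array([517.5, 249.9,  10.2])), (0.34, array([ 498.2, -232.8,    6.8]))]
cup_white [(0.73, array([455.7, 201.2,   4.5]))]
cup_yellow [(0.96, array([663.8, -87.6,  21.5]))]
cup_grey [(0.89, array([665.6, -87.6,  -1.1]))]
```

View pics/f1.png

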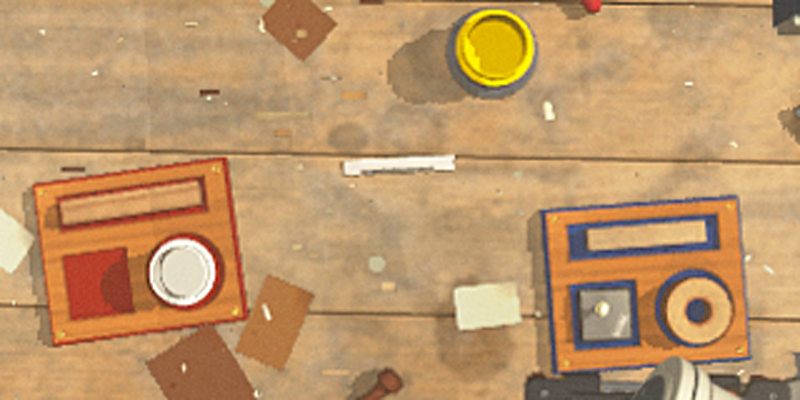

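View pics/f2.png

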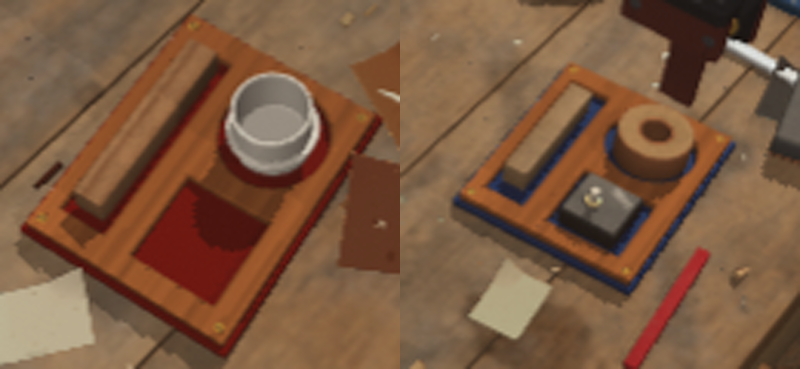

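The final views show every part in its pocket: white cup, olive blank, ash blank, movement with its shaft up, and the roll lying flat. The yellow and grey cups are still nested in place at (494,50), and the gripper is clear.

```bash
python3 -c "
from workcell import *
print(close_job())"
```

```text
the job is handed in; nothing more can be done
None
```

Both kits are made up and handed in at about 46 s of the 109 s: the last camera views show all five parts flat in their pockets, and the yellow and grey cups still nested and standing where they were.

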